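# Refit the armrest's clamp lever by feel and tighten the clamp

### The arm

A 6-joint arm with a two-finger parallel gripper is mounted at the origin on the work surface. World frame = base frame: x ahead of the robot, y to its left, z up, the work surface at z = 0. Lengths are in m, angles in rad, forces in N, time in s.
With the tool pointing down it reaches from about 0.35 to 0.775 m from the base axis. Payload 7.3 kg.
Tool frame: the origin (TCP) lies between the finger pads; the fingertips stand 8 mm ahead of it and the grasp point (between the pads) lies 11 mm behind it (robot.nose_length is the distance from the TCP to the fingertips, in m); z points along the fingers, y is the line along which they close (so a half turn about z gives the same grasp; the last joint's range is limited). The gripper opens to 92 mm and grips with 3 to 60 N. Pads are 19 mm wide; open, the fingers measure 130 mm over their backs; the gripper's body (75 mm by 190 mm) begins 47 mm behind the grasp point.
Start: joints at [-1.313, 0.342, 1.524, -0, 1.275, -0.146], TCP at [0.206, -0.483, 0.235] pointing down, gripper open.
Joint ranges: [-2.53, 2.53], [-0.77, 2.02], [0.04, 2.7], [-1, 4.14], [0.28, 2.66], [-3.11, 3.11]. Speed limits (rad/s): [2.57, 2.57, 3.14, 3.14, 3.14, 3.14].

### API

Orientations are given as [roll, pitch, yaw] about the fixed x, y, z axes, in that order (R = Rz(yaw) Ry(pitch) Rx(roll)).
In Python, from cell import robot gives the robot as it stands. The module is installed in compiled form; this text tells all that it offers.
- The arm moves only by the shell command python3 -m jog 'ROWS' [FORCE]. ROWS is JSON, a list that holds one entry, the list of rows, each a list of 5 numbers: the gripper's target within -1 to 1 (fully open at 1, half-way at 0, shut at -1), then the shift along the tool's x, y, z in m, then the turn about the tool's z in rad. A call has 1 to 5 rows; each row is the pose to reach, as a shift and turn from the pose commanded when the call began, along the tool's axes at that moment; what a row does not reach only later rows make up. A row lasts 1/12 s, in which the tool goes at most 41.7 mm and 7.16 degrees, less where a joint would pass 70% of its speed; a pose out of reach is approached as far as the arm can. A call with a gripper value outside its range is refused whole. The fingers move at their own pace and stop on an object; FORCE is the grip in N (left out, the last holds). Time passes only in rows, so rows that repeat a pose let the fingers close. It gives the time, the measured TCP pose, the force, the opening and the grip force at its end, in the units of the state.
- robot.observe(): the state, without advancing time (a new reading comes with each control period).
- robot.read_camera(name): name is "side" or "top"; returns the picture (420x560x3 uint8, red, green, blue); there is no depth.
- robot.camera_model(name): a dict with "camera_matrix" (3x3 intrinsics, pixels), "dist_coeffs" ([k1, k2, p1, p2, k3] as OpenCV has them; the pictures are not rectified), "position" and "attitude" of the camera in the world. Camera axes: x right, y down, z forward; pixel columns grow to the right and rows downward; lengths in m; the calibration is good to about 2 mm. A picture is of the moment at which its call begins. camera_model takes no time and is no camera call.
- robot.hand_in(): hands the job in; it is judged then, once.
The state is a dict: "time": time; "qpos": joint angles; "qvel": joint speeds; "joint_efforts": joint torques, N m; "tool_pos": TCP position; "tool_rot": TCP orientation; "contact_force": force on the tool from outside, world axes, zero at the start; "torque": the same for the moment, N m; "opening": finger opening in m; "grip_force": force on a finger pad.
Only numpy, scipy, OpenCV 4.12 (cv2) and the standard library are available. Lean on these libraries where they do the work, as an engineer would, in place of code of your own. Each camera call takes 0.05 s, during which the arm holds its last target. There are 200 camera calls.

### The job

The client armrest's clamp ring is loose and its push-in lever has been left lying on the steel cassette. Take the lever by its grip, feel along the hidden near side of the ring under the pad for the lever's socket, push the lever gently in until its shoulder is against the ring, then swing it clockwise (seen from above) until the clamp comes up solid, and let go with the lever still fully home. The armrest only stands on its rubber feet, so keep every push light enough not to shove it out of its place, and leave the other things on the table alone.

Things in the scene. Friction and masses are not known exactly. Their poses are not given: they have to be found in the camera images.
- lever: Push-in clamp lever, 157 mm long, 0.15 to 0.26 kg, lying level on the cassette. Origin at the centre of its black grip, a bar of 20 x 20 mm section, 70 mm long (x from -35 to +35 mm). Its x axis runs along the lever to the free tip of its 12 x 12 mm square steel bar. Keep its flats level and upright (z up as it lies) when it goes into the socket.
- lever_tip (a point): Centre of the lever's tip face, 122 mm from the lever's origin along its x axis. The last 4.5 mm of the bar taper to 9 mm square. A 20 x 20 mm square steel shoulder, 8 mm thick, sits on the bar with its tip-side face 27 mm short of the tip: it stops against the ring when the lever is home.
- armrest: Client armrest, 6.4 kg, standing loose on four rubber feet; slides if pushed with 30 N or more. Origin on the table on the axis of its upright column; z up, x along the pad, away from the robot. Foot plate from x = -65 to +215 mm, 155 mm wide, top 14 mm above the table. Black pad 140 mm wide with round ends, the near end of 70 mm radius about the column axis, underside at 118 mm, top at 176 mm.
- ring_centre (a point): Centre of the clamp ring (on the column axis, 100 mm above the table), a plain aluminium ring 92 mm across and 29 mm high under the pad's near end. In its side, out of sight under the pad, is one blind square socket, 13.5 mm wide, 28.5 mm deep, pointing straight at this centre. The ring's face is 46 mm from here; the lever's tip 19 mm when home.
- socket_zone (a point): Point on the ring's side that faces the armrest's -x, 46 mm from ring_centre and as high (100 mm). The socket is not here: at the start it faces anywhere from 0.70 rad anticlockwise to 0.10 rad clockwise (from above) of this direction, about the column axis. This point stays with the armrest; it does not turn with the ring.
- pad_mid (a point): Point in the pad, 70 mm along the armrest's x axis from the column axis, 150 mm above the table. How the ring turns: stiffly with the lever about the column axis (0.6 N m, some 5 to 10 N at the grip; light rubbing does not turn it). Clockwise tightens, up to a solid stop where the socket faces 0.80 rad clockwise of the armrest's -x.
- cassette: Closed steel sterilising cassette, 200 x 100 x 40 mm, fixed; origin at the centre of its underside. The lever lies on its top, grip centre 50 mm above the table, tip pointing away from the robot to within about 40 degrees.
- wash_bottle: Bystander: upright blue squeeze bottle, 72 mm diameter, 190 mm tall; origin at its foot.
- tattoo_pen: Bystander: black pen-type tattoo machine with a copper collar, 130 mm long, 29 mm thick, lying on the table; origin under its middle.
- ink_rack: Bystander: white rack, 62 x 100 mm, 19 mm tall, with eight ink caps; origin under its centre.
- tape_roll: Bystander: roll of paper tape lying flat, 92 mm diameter, 26 mm tall; origin under its centre.
- rinse_cup: Bystander: white cup, 72 mm diameter, 75 mm tall; origin under its centre.
- needle_carton: Bystander: cardboard box 90 x 62 x 45 mm; origin under its centre.
- balm_jar: Bystander: amber jar with a black lid, 68 mm diameter, 55 mm tall; origin under its centre.
- skin_marker: Bystander: white marker with a grey cap, 130 mm long, 11 mm thick, lying; origin under its middle.
Not all that is in view belongs to the job. What is shaped like the lever but brown or pink is not meant.

How it is judged:
On the way:
1. before it is swung round, the lever is pushed home in the socket: its tip within 22.5 mm of the ring's centre (distance between lever_tip and ring_centre below 0.0225 m and angle between the x axis of lever and the x axis of armrest, either way round below 0.6 rad), for 0.1 s.
At the end, for the whole second after the job is handed in: Lever released at rest, fully home in the socket (tip within 22.5 mm of the ring's centre; home is 19), clamp tight (lever at least 0.70 rad clockwise of the armrest's length; the stop is at 0.80), and the armrest not shoved: column within 12 mm, pad within 15 mm (distance between lever_tip and ring_centre below 0.0225 m and angle between the x axis of lever and the x axis of armrest, either way round above 0.7 rad and y of lever in the frame of armrest above 0.05 m and distance of ring_centre from where it was at the start of the episode below 0.012 m and distance of pad_mid from where it was at the start of the episode below 0.015 m and linear speed of lever below 0.02 m/s); the robot touches nothing.
It fails at once if the armrest is shoved more than 12 mm (column) or 15 mm (pad) (distance of ring_centre from where it was at the start of the episode above 0.012 m or distance of pad_mid from where it was at the start of the episode above 0.015 m).
It fails at once if a bystander is moved more than 30 mm (distance of any of wash_bottle, tattoo_pen, ink_rack, tape_roll, rinse_cup, needle_carton, balm_jar, skin_marker from where it was at the start of the episode above 0.03 m).
It also fails if it takes over 72 s, if anything falls off the work surface, if the arm or the gripper's body presses on something with over 40 N, if the wrist force passes 120 N, or if a joint passes its speed limit or range.

## Working session

There is one attempt and no reset: what is moved stays moved. The work goes in short steps, Python scripts to look and compute and a shell command to move; the robot and the scene stay as the last step left them, time stands still between calls to the robot, and variables do not carry over. Pictures are saved under pics/ and viewed, at most 10 in all, crops included, and the job is handed in when it is done.

```bash
mkdir -p pics; python3 - <<'E'
from cell import robot
import cv2
for n in("top","side"):
    cv2.imwrite(f"pics/{n}0.png",robot.read_camera(n)[...,::-1])
    m=robot.camera_model(n);print(n,m)
s=robot.observe();print(s)
E
```

```text
top {'camera_matrix': array([[385.83316443,   0.        , 278.66283839],
       [  0.        , 385.83316443, 211.60513289],
       [  0.        ,   0.        ,   1.        ]]), 'dist_coeffs': array([0.02830154, 0.        , 0.        , 0.        , 0.        ]), 'position': array([0.44850723, 0.00625511, 1.06858645]), 'attitude': array([-3.02464307, -0.02526708, -1.57748505])}
side {'camera_matrix': array([[500.51152346,   0.        , 278.95491688],
       [  0.        , 500.51152346, 201.81576699],
       [  0.        ,   0.        ,   1.        ]]), 'dist_coeffs': array([-0.01262827,  0.        ,  0.        ,  0.        ,  0.        ]), 'position': array([-0.44934163, -1.02595209,  0.93595556]), 'attitude': array([-2.08892667, -0.02030327, -0.78283142])}
{'time': 0.1, 'qpos': array([-1.31301460e+00,  3.42652089e-01,  1.52491726e+00, -1.81205323e-05,
        1.27537969e+00, -1.46012871e-01]), 'qvel': array([-0.00099604, -0.00152157, -0.00066143, -0.00010128, -0.00097326,
        0.00070957]), 'joint_efforts': array([ 1.95542663e-03, -4.32005382e+01, -2.44695193e+01,  7.19852443e-02,
        5.26125426e-02, -4.46739375e-05]), 'tool_pos': array([ 0.20619838, -0.48243649,  0.23411642]), 'tool_rot': array([-3.14024818e+00, -1.80203178e-04,  4.03799765e-01]), 'contact_force': array([-0.55339292,  0.63477709,  0.39700641]), 'torque': array([0.02888464, 0.00782474, 0.00212214]), 'grip_force': 0.0, 'opening': 0.09178951318652366}
```

View pics/top0.png

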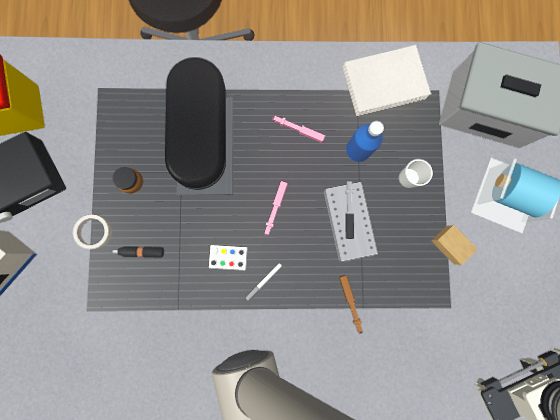

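View pics/side0.png

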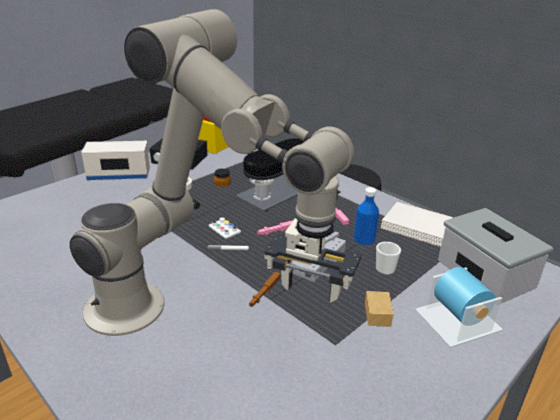

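The top view shows the lever's grip at about (350,226) and its bar tip near (349,183), on the cassette. The pad spans (166..226, 58..188) with its near end at the bottom. The side view is partly blocked by the arm, and the column is near (263,190).

```bash
cat > h.py <<'E'
import numpy as np,cv2
from cell import robot
from scipy.spatial.transform import Rotation as R
def ray(n,uv,z):
    m=robot.camera_model(n);p=np.asarray(uv,float).reshape(-1,1,2)
    d=cv2.undistortPoints(p,m["camera_matrix"],m["dist_coeffs"]).reshape(-1,2)
    d=np.c_[d,np.ones(len(d))]@R.from_euler("xyz",m["attitude"]).as_matrix().T
    o=m["position"];return o+d*((z-o[2])/d[:,2])[:,None]
def proj(n,P):
    m=robot.camera_model(n);Rm=R.from_euler("xyz",m["attitude"]).as_matrix().T
    return cv2.projectPoints(np.asarray(P,float).reshape(-1,1,3),cv2.Rodrigues(Rm)[0],-Rm@m["position"],m["camera_matrix"],m["dist_coeffs"])[0].reshape(-1,2)
E
python3 - <<'E'
from h import *
im=cv2.imread("pics/top0.png");g=im.max(2)
def big(mask,x0,y0,x1,y1):
    m=np.zeros_like(mask);m[y0:y1,x0:x1]=mask[y0:y1,x0:x1]
    return max(cv2.findContours(m,0,cv2.CHAIN_APPROX_NONE)[0],key=cv2.contourArea)
c=big((g<55).astype(np.uint8)*255,340,205,360,245)
r=cv2.minAreaRect(c);b=ray("top",cv2.boxPoints(r),.06);print("grip",r,ray("top",[r[0]],.06),b.round(4).tolist())
for t in (30,40):
    c=big((g<t).astype(np.uint8)*255,155,50,235,200)
    print(t,cv2.contourArea(c),cv2.boundingRect(c),cv2.minAreaRect(c))
print("nadir",proj("top",[[.4485,.0063,0]]))
cv2.imwrite("pics/c1.png",np.hstack([cv2.resize(im[45:205,150:250],None,fx=3.7,fy=3.7,interpolation=2),cv2.resize(im[170:270,315:385],None,fx=5.92,fy=5.92,interpolation=2)])[:600,:800])
E
```

```text
grip ((350.0, 238.0), (2.0, 0.0), 180.0) [[ 0.49650849 -0.2066128   0.06      ]] [[0.4965, -0.2092, 0.06], [0.4965, -0.2092, 0.06], [0.4965, -0.204, 0.06], [0.4965, -0.204, 0.06]]
30 7.5 (221, 143, 4, 17) ((222.5, 151.0), (16.0, 3.0), 90.0)
40 488.5 (166, 95, 59, 93) ((211.04446411132812, 146.92100524902344), (48.66919708251953, 95.64379119873047), 40.67494201660156)
nadir [[268.82447807 256.95631643]]
```

View pics/c1.png

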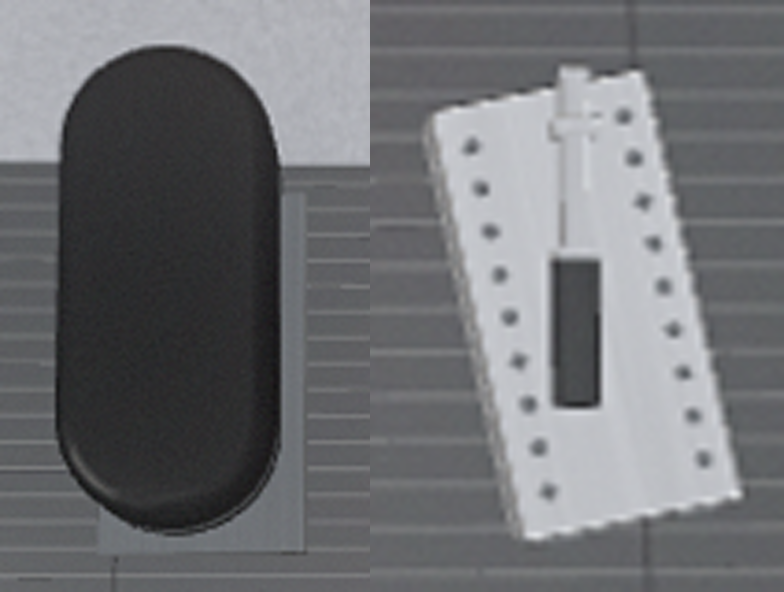

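The crop shows the lever lying clean on the cassette, pointing nearly straight up the image, with its tip at crop (574,68). The pad is clear, and the foot plate's front edge is visible along crop v≈550 and its right edge along u≈304. I'll fit these edges to sub-pixel accuracy.

```bash
python3 - <<'E'
from h import *
im=cv2.imread("pics/top0.png");g=im.max(2);gg=cv2.GaussianBlur(im,(3,3),0).astype(float).mean(2)
m=np.zeros_like(g);m[208:245,340:360]=(g[208:245,340:360]<110)*255
c=max(cv2.findContours(m,0,cv2.CHAIN_APPROX_NONE)[0],key=cv2.contourArea)
r=cv2.minAreaRect(c);print("grip",r,ray("top",[r[0]],.06),ray("top",cv2.boxPoints(r),.06).round(4).tolist())
tip=[315+(574-370)/5.92,170+68/5.92]; ge=[315+(576-370)/5.92,170+408/5.92]
t=ray("top",[tip],.056)[0];e=ray("top",[ge],.06)[0];print("tip",t,"end",e,np.linalg.norm(t[:2]-e[:2]),np.arctan2(*(t-e)[1::-1]))
def edge(prof,lo,sgn): # subpixel peak of sgn*gradient
    d=sgn*np.gradient(prof);i=int(d[2:-2].argmax())+2
    a,b,c=d[i-1:i+2];return lo+i+0.5*(a-c)/(a-2*b+c+1e-9)
def line(P):
    P=np.array(P);k=np.ones(len(P),bool)
    for _ in range(5):
        vx,vy,x,y=cv2.fitLine(P[k].astype(np.float32),2,0,.01,.01).ravel()
        d=abs((P[:,0]-x)*vy-(P[:,1]-y)*vx);k=d<max(.006*0+.002,2*np.median(d))
    a=np.arctan2(vy,vx);return a,(x,y),k.sum(),d[k].std()
def show(n,uv,z,axis):
    a,p,k,s=line(ray("top",uv,z)[:,:2])
    if axis=="x": a=(a+np.pi/2)%np.pi-np.pi/2
    else: a=(a%np.pi)-np.pi/2
    print(n,"yaw",round(a,4),"pt",np.round(p,4),k,round(s,4));return a,np.array(p)
L=show("padL",[(edge(gg[v,156:180],156,-1),v) for v in range(88,155)],.170,"x")
Rr=show("padR",[(edge(gg[v,218:232],218,1),v) for v in range(98,150)],.125,"x")
pr=show("plateR",[(edge(gg[v,228:238],228,-1),v) for v in range(102,186)],.014,"x")
fr=show("plateF",[(u,edge(gg[188:200,u],188,-1)) for u in range(180,230)],.014,"y")
for yaw in (pr[0],L[0],fr[0]):
    ex=np.array([np.cos(yaw),np.sin(yaw)]);ey=np.array([-ex[1],ex[0]])
    print("yaw",yaw,"lat plateR+77.5",pr[1]@ey+.0775,"padL-70",L[1]@ey-.07,"padR+70",Rr[1]@ey+.07,"lon",fr[1]@ex+.065,"->",ex*(fr[1]@ex+.065)+ey*(pr[1]@ey+.0775))
E
```

```text
grip ((349.5, 226.0), (24.0, 7.0), 90.0) [[ 0.52803999 -0.20620445  0.06      ]] [[0.5598, -0.1978, 0.06], [0.5598, -0.2164, 0.06], [0.4965, -0.2145, 0.06], [0.4966, -0.1961, 0.06]]
tip [ 0.64782158 -0.21028187  0.056     ] end [ 0.49410675 -0.20601007  0.06      ] 0.15377417564974144 -0.02778327366735917
padL yaw 0.0058 pt [0.7727 0.2527] 67 0.0001
padR yaw 0.0108 pt [0.7832 0.1147] 52 0.0
plateR yaw -0.004 pt [0.7651 0.1089] 84 0.0004
plateF yaw 0.0233 pt [0.6229 0.1825] 50 0.0002
yaw -0.0040199757 lat plateR+77.5 0.18948276 padL-70 0.18581498 padR+70 0.18780896 lon 0.68719697 -> [0.6879531  0.18671872]
yaw 0.0057799816 lat plateR+77.5 0.18198368 padL-70 0.17824042 padR+70 0.18013315 lon 0.6889802 -> [0.6879169  0.18596292]
yaw 0.023281813 lat plateR+77.5 0.1685665 padL-70 0.16465414 padR+70 0.166399 lon 0.6920155 -> [0.68790376 0.18463072]
```

```bash
cat >> h.py <<'E'
def to(x,y,z,yaw):
    s=robot.observe();M=R.from_euler("xyz",s["tool_rot"]).as_matrix();d=M.T@(np.array([x,y,z])-s["tool_pos"])
    dy=(yaw-s["tool_rot"][2]+np.pi)%(2*np.pi)-np.pi
    print("t %.2f"%s["time"],"at",s["tool_pos"].round(4),s["tool_rot"].round(4),"F",s["contact_force"].round(1),"shift",d.round(4),"turn",round(-dy,4),"open",round(s["opening"],4),"gf",round(s["grip_force"],1))
E
python3 -m jog '[[[1,0.04,-0.0127,0.008,0],[1,0.08,-0.0254,0.016,0],[1,0.12,-0.038,0.024,0],[1,0.16,-0.05,0.032,0],[1,0.195,-0.062,0.04,0]]]'
python3 -m jog '[[[1,0.04,-0.0127,0.008,0],[1,0.08,-0.0254,0.016,0],[1,0.12,-0.038,0.024,0],[1,0.16,-0.05,0.032,0],[1,0.195,-0.062,0.04,0]]]'
python3 -m jog '[[[1,0.0,0,0,0.12],[1,0,0,0,0.24],[1,0,0,0,0.36],[1,0,0,0,0.432],[1,0,0,0,0.432]]]'
python3 -c "
from h import *;to(.527,-.206,.0505,-.028)"
```

```text
time: 0.52
tool_pos: [0.3622, -0.3479, 0.1943]
tool_rot: [3.141, -0.0, 0.403]
contact_force: [0.2, -0.7, 0.3]
opening: 0.0917
grip_force: 0.0
time: 0.93
tool_pos: [0.5173, -0.2141, 0.1543]
tool_rot: [3.142, 0.0, 0.404]
contact_force: [0.4, -0.5, -0.0]
opening: 0.0915
grip_force: 0.0
time: 1.35
tool_pos: [0.5158, -0.2155, 0.1543]
tool_rot: [-3.141, 0.001, -0.03]
contact_force: [-0.8, -0.5, -0.1]
opening: 0.0918
grip_force: 0.0
t 1.35 at [ 0.5158 -0.2155  0.1543] [-3.1412e+00  9.0000e-04 -3.0400e-02] F [-0.8 -0.5 -0.1] shift [ 0.011  -0.0097  0.1038] turn -0.0024 open 0.0918 gf 0.0
```

```bash
python3 -m jog '[[[1,0.011,-0.0097,0.03,0],[1,0.011,-0.0097,0.06,0],[1,0.011,-0.0097,0.09,0],[1,0.011,-0.0097,0.103,0],[1,0.011,-0.0097,0.103,0]]]' 40
python3 -m jog '[[[-1,0,0,0,0],[-1,0,0,0,0],[-1,0,0,0,0],[-1,0,0,0,0],[-1,0,0,0,0]]]' 40
python3 -m jog '[[[-1,0,0,0,0],[-1,0,0,0,0],[-1,0,0,0,0],[-1,0,0,0,0],[-1,0,0,0,0]]]' 45
python3 - <<'E'
from h import *;to(.527,-.206,.0505,-.028)
cv2.imwrite("pics/top1.png",robot.read_camera("top")[...,::-1]);cv2.imwrite("pics/side1.png",cv2.resize(robot.read_camera("side")[180:330,220:420,::-1],None,fx=4,fy=4))
E
```

```text
time: 1.77
tool_pos: [0.5257, -0.2055, 0.0495]
tool_rot: [-3.139, 0.004, -0.025]
contact_force: [0.3, -0.1, 0.6]
opening: 0.0916
grip_force: 0.0
time: 2.18
tool_pos: [0.5273, -0.2065, 0.0521]
tool_rot: [3.141, -0.001, -0.028]
contact_force: [-0.4, 0.7, 0.5]
opening: 0.063
grip_force: 0.0
time: 2.6
tool_pos: [0.5272, -0.2064, 0.0518]
tool_rot: [3.142, -0.0, -0.028]
contact_force: [-0.4, -0.3, 0.6]
opening: 0.0294
grip_force: 0.0
t 2.60 at [ 0.5272 -0.2064  0.0518] [ 3.1415 -0.     -0.0281] F [-0.4 -0.3  0.6] shift [-0.0002 -0.0004  0.0013] turn -0.0001 open 0.0294 gf 0.0
```

View pics/side1.png

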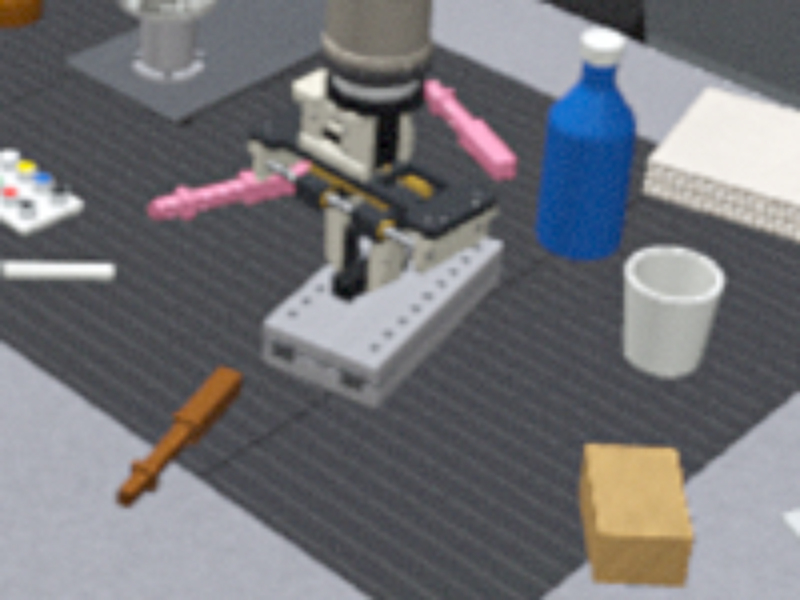

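The crop shows the fingers straddling the black grip and still closing. I'll finish the grip and lift.

```bash
python3 -m jog '[[[-1,0,0,0,0],[-1,0,0,0,0],[-1,0,0,0,0],[-1,0,0,0,0],[-1,0,0,0,0]]]' 45
python3 -c "
from h import *;to(.527,-.206,.0505,-.028)"
python3 -m jog '[[[-1,0,0,-0.01,0],[-1,0,0,-0.025,0],[-1,0,0,-0.05,0],[-1,0,0,-0.05,0],[-1,0,0,-0.05,0]]]' 45
python3 - <<'E'
from h import *;to(.45,.10,.1013,0.3)
im=robot.read_camera("side")[...,::-1];cv2.imwrite("pics/side2.png",cv2.resize(im[180:330,220:420],None,fx=4,fy=4,interpolation=2))
cv2.imwrite("pics/top2.png",robot.read_camera("top")[...,::-1])
E
```

```text
time: 3.12
tool_pos: [0.5272, -0.2064, 0.0518]
tool_rot: [3.141, -0.0, -0.028]
contact_force: [-0.4, -1.0, 0.9]
opening: 0.0196
grip_force: 44.9
t 3.12 at [ 0.5272 -0.2064  0.0518] [ 3.1414e+00 -1.0000e-04 -2.8200e-02] F [-0.4 -1.   0.9] shift [-0.0003 -0.0004  0.0013] turn -0.0002 open 0.0196 gf 44.9
time: 3.53
tool_pos: [0.5278, -0.2066, 0.103]
tool_rot: [3.14, -0.002, -0.028]
contact_force: [0.3, 0.9, -2.9]
opening: 0.0195
grip_force: 44.9
t 3.53 at [ 0.5278 -0.2066  0.103 ] [ 3.1403e+00 -2.5000e-03 -2.8100e-02] F [ 0.3  0.9 -2.9] shift [-0.0864 -0.3043  0.0011] turn -0.3281 open 0.0195 gf 44.9
```

View pics/side2.png

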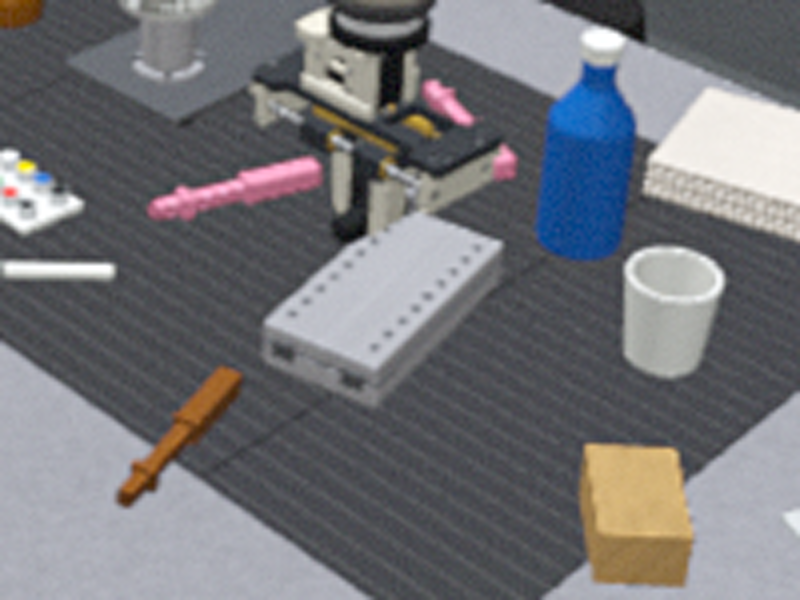

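The lever is held level and lifted clear of the cassette. I'll carry it toward the ring.

```bash
python3 -m jog '[[[-1,-0.008,-0.04,0,0],[-1,-0.016,-0.08,0,0],[-1,-0.025,-0.12,0,0],[-1,-0.035,-0.16,0,0],[-1,-0.0438,-0.2,0,0]]]' 45
python3 -m jog '[[[-1,0,0,0,-0.12],[-1,0,0,0,-0.24],[-1,0,0,0,-0.36],[-1,0,0,0,-0.48],[-1,0,0,0,-0.6]]]' 45
python3 -m jog '[[[-1,0,0,0,-0.12],[-1,0,0,0,-0.184],[-1,0,0,0,-0.184],[-1,0,0,0,-0.184],[-1,0,0,0,-0.184]]]' 45
cat >> h.py <<'E'
C=np.array([.688,.1855]);YA=.006
def at(th,dist,z=.1015):
    ps=th+YA;p=C-dist*np.array([np.cos(ps),np.sin(ps)]);to(*p,z,ps)
def rep():
    s=robot.observe();v=C-s["tool_pos"][:2];ps=s["tool_rot"][2];e=np.array([np.cos(ps),np.sin(ps)])
    print("t %.2f"%s["time"],"th %.4f"%(ps-YA),"along %.4f"%(v@e),"lat %.4f"%(v@[-e[1],e[0]]),"z %.4f"%s["tool_pos"][2],"F along %.1f"%(-s["contact_force"][:2]@e),"F lat %.1f"%(s["contact_force"][:2]@[-e[1],e[0]]),"Fz %.1f"%s["contact_force"][2],"T",s["torque"].round(2),"gf %.0f"%s["grip_force"])
E
python3 -c "
from h import *;at(.75,.175)"
```

```text
time: 4.05
tool_pos: [0.4872, -0.0035, 0.1005]
tool_rot: [-3.141, 0.003, -0.029]
contact_force: [1.7, 0.6, -2.7]
opening: 0.02
grip_force: 44.9
time: 4.47
tool_pos: [0.4881, -0.0048, 0.1005]
tool_rot: [-3.14, 0.002, 0.578]
contact_force: [0.3, -0.0, -1.9]
opening: 0.0193
grip_force: 44.9
time: 4.88
tool_pos: [0.4887, -0.0052, 0.1012]
tool_rot: [-3.141, 0.001, 0.754]
contact_force: [-0.3, -0.3, -2.1]
opening: 0.0196
grip_force: 44.9
t 4.88 at [ 0.4887 -0.0052  0.1012] [-3.1407e+00  8.0000e-04  7.5370e-01] F [-0.3 -0.3 -2.1] shift [ 0.1008 -0.0022 -0.0004] turn -0.0023 open 0.0196 gf 44.9
```

```bash
python3 - <<'E'
from h import *
for n in("top","side"): cv2.imwrite(f"pics/{n}3.png",robot.read_camera(n)[...,::-1])
s=robot.observe();p=s["tool_pos"];e=np.array([np.cos(s["tool_rot"][2]),np.sin(s["tool_rot"][2]),0])
t=p+.122*e;t[2]=.1;o=[]
for n in("top","side"):
    q=proj(n,[t])[0];print(n,"expected tip",q);x,y=np.round(q).astype(int)
    o.append(cv2.resize(cv2.imread(f"pics/{n}3.png")[y-25:y+25,x-25:x+25],None,fx=8,fy=8,interpolation=2));cv2.drawMarker(o[-1],tuple(int(v) for v in ((q-[x-25,y-25]+.5)*8)),(0,0,255),0,12)
cv2.imwrite("pics/c3.png",np.hstack(o))
E
```

```text
top expected tip [240.09792771 205.60664279]
side expected tip [259.2982528 195.6262123]
```

View pics/c3.png

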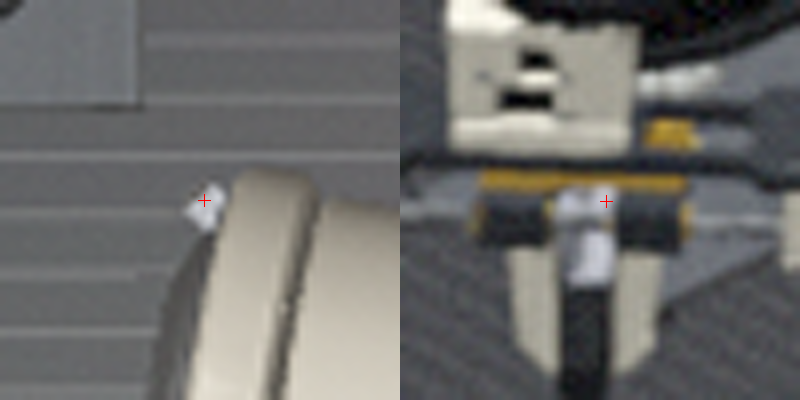

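The top view shows the bar tip at crop ≈(198,195), against an expected (204,201). The tip is therefore about 2 mm further along than assumed, with no sideways error. Next I move to standoff.

```bash
python3 -m jog '[[[-1,0.035,-0.001,0,0],[-1,0.07,-0.002,0,0],[-1,0.095,-0.002,0,0],[-1,0.095,-0.002,0,0],[-1,0.095,-0.002,0,0]]]' 45
python3 -c "
from h import *;rep()"
python3 -m jog '[[[-1,0.002,0,0,0],[-1,0.004,0,0,0],[-1,0.006,0,0,0],[-1,0.006,0,0,0]]]' 45
python3 -c "
from h import *;rep()"
```

```text
time: 5.4
tool_pos: [0.5565, 0.0619, 0.1011]
tool_rot: [-3.141, 0.001, 0.757]
contact_force: [-0.0, -1.0, -2.7]
opening: 0.0197
grip_force: 44.9
t 5.40 th 0.7511 along 0.1805 lat -0.0004 z 0.1011 F along 0.7 F lat -0.7 Fz -2.7 T [-0.08  0.11 -0.01] gf 45
time: 5.73
tool_pos: [0.561, 0.0649, 0.102]
tool_rot: [3.141, 0.0, 0.755]
contact_force: [-0.1, -0.3, -1.8]
opening: 0.0193
grip_force: 44.9
t 5.73 th 0.7489 along 0.1751 lat 0.0008 z 0.1020 F along 0.3 F lat -0.2 Fz -1.8 T [-0.18  0.06  0.05] gf 45
```

Now short 1 mm steps to contact.

```bash
python3 -m jog '[[[-1,0.001,0,0,0],[-1,0.002,0,0,0],[-1,0.002,0,0,0]]]' 45 >/dev/null; python3 -c "
from h import *;rep()"
python3 -m jog '[[[-1,0.001,0,0,0],[-1,0.002,0,0,0],[-1,0.002,0,0,0]]]' 45 >/dev/null; python3 -c "
from h import *;rep()"
python3 -m jog '[[[-1,0.001,0,0,0],[-1,0.0015,0,0,0],[-1,0.0015,0,0,0]]]' 45 >/dev/null; python3 -c "
from h import *;rep()"
```

```text
t 5.98 th 0.7494 along 0.1749 lat 0.0004 z 0.1014 F along 10.1 F lat -1.1 Fz 0.1 T [-1.09  0.94 -0.09] gf 45
t 6.23 th 0.7493 along 0.1748 lat 0.0001 z 0.1010 F along 16.8 F lat -1.9 Fz 0.5 T [-1.83  1.57 -0.19] gf 45
t 6.48 th 0.7491 along 0.1747 lat 0.0000 z 0.1007 F along 21.6 F lat -1.1 Fz 2.8 T [-2.43  2.12 -0.24] gf 45
```

```bash
python3 -m jog '[[[-1,-0.0035,0,0,0],[-1,-0.0035,0,0,0]]]' 45 >/dev/null; python3 -c "
from h import *;rep()"
python3 -m jog '[[[-1,0,-0.0035,0,0.02],[-1,0.0001,-0.007,0,0.04],[-1,0.0003,-0.0105,0,0.06],[-1,0.0006,-0.014,0,0.08],[-1,0.0009,-0.0175,0,0.1]]]' 45 >/dev/null; python3 -c "
from h import *;rep()"
```

```text
t 6.65 th 0.7488 along 0.1749 lat 0.0005 z 0.1015 F along 7.3 F lat -0.1 Fz -3.0 T [-1.09  0.9  -0.11] gf 45
t 7.07 th 0.6467 along 0.1746 lat 0.0017 z 0.1016 F along 9.3 F lat -7.2 Fz -2.3 T [-1.91  0.54 -0.89] gf 46
```

```bash
python3 -m jog '[[[-1,0,0,0,0]]]' 45 >/dev/null; python3 -c "
from h import *;rep()"
python3 -m jog '[[[-1,0,-0.0035,0,0.02],[-1,0.0001,-0.007,0,0.04]]]' 45 >/dev/null; python3 -c "
from h import *;rep()"
python3 -m jog '[[[-1,0,0,0,0]]]' 45 >/dev/null; python3 -c "
from h import *;rep()"
```

```text
t 7.15 th 0.6470 along 0.1747 lat 0.0013 z 0.1015 F along 9.5 F lat -6.4 Fz -1.5 T [-1.87  0.72 -0.81] gf 46
t 7.32 th 0.6064 along 0.1745 lat 0.0021 z 0.1016 F along 8.3 F lat -7.5 Fz -1.5 T [-1.92  0.49 -0.97] gf 46
t 7.40 th 0.6077 along 0.1748 lat 0.0004 z 0.1013 F along 6.0 F lat 1.8 Fz -2.3 T [-0.39  1.2   0.28] gf 45
```

```bash
for i in 1; do
python3 -m jog '[[[-1,0,-0.0035,0,0.02],[-1,0.0001,-0.007,0,0.04],[-1,0.0001,-0.007,0,0.04]]]' 45 >/dev/null; python3 -c "
from h import *;rep()"
python3 -m jog '[[[-1,0,-0.0035,0,0.02],[-1,0.0001,-0.007,0,0.04],[-1,0.0001,-0.007,0,0.04]]]' 45 >/dev/null; python3 -c "
from h import *;rep()"
python3 -m jog '[[[-1,0,-0.0035,0,0.02],[-1,0.0001,-0.007,0,0.04],[-1,0.0001,-0.007,0,0.04]]]' 45 >/dev/null; python3 -c "
from h import *;rep()"
done
```

```text
t 7.65 th 0.5680 along 0.1748 lat -0.0001 z 0.1012 F along 7.1 F lat -3.3 Fz -2.8 T [-1.28  0.94 -0.41] gf 45
t 7.90 th 0.5278 along 0.1747 lat 0.0001 z 0.1012 F along 6.4 F lat -2.4 Fz -2.8 T [-1.25  0.87 -0.44] gf 45
t 8.15 th 0.4877 along 0.1746 lat 0.0001 z 0.1013 F along 6.3 F lat -4.3 Fz -2.7 T [-1.19  0.83 -0.39] gf 45
```

```bash
python3 -m jog '[[[-1,0,-0.0035,0,0.02],[-1,0.0001,-0.007,0,0.04],[-1,0.0001,-0.007,0,0.04]]]' 45 >/dev/null; python3 -c "
from h import *;rep()"
python3 -m jog '[[[-1,0,-0.0035,0,0.02],[-1,0.0001,-0.007,0,0.04],[-1,0.0001,-0.007,0,0.04]]]' 45 >/dev/null; python3 -c "
from h import *;rep()"
python3 -m jog '[[[-1,0,-0.0035,0,0.02],[-1,0.0001,-0.007,0,0.04],[-1,0.0001,-0.007,0,0.04]]]' 45 >/dev/null; python3 -c "
from h import *;rep()"
python3 -m jog '[[[-1,0,-0.0035,0,0.02],[-1,0.0001,-0.007,0,0.04],[-1,0.0001,-0.007,0,0.04]]]' 45 >/dev/null; python3 -c "
from h import *;rep()"
```

```text
t 8.40 th 0.4478 along 0.1745 lat -0.0001 z 0.1013 F along 5.4 F lat -2.4 Fz -1.8 T [-0.99  0.8  -0.39] gf 45
t 8.65 th 0.4078 along 0.1744 lat -0.0002 z 0.1013 F along 4.8 F lat -3.6 Fz -1.8 T [-0.89  0.75 -0.4 ] gf 45
t 8.90 th 0.3685 along 0.1743 lat -0.0005 z 0.1014 F along 5.1 F lat -2.0 Fz -2.4 T [-0.77  0.85 -0.23] gf 45
t 9.15 th 0.3288 along 0.1743 lat -0.0006 z 0.1014 F along 5.3 F lat -2.8 Fz -1.7 T [-0.67  0.82 -0.27] gf 45
```

```bash
python3 -m jog '[[[-1,0.0004,-0.0033,0,0.02],[-1,0.0006,-0.0067,0,0.04],[-1,0.0006,-0.0067,0,0.04]]]' 45 >/dev/null; python3 -c "
from h import *;rep()"
python3 -m jog '[[[-1,0,-0.0033,0,0.02],[-1,0.0002,-0.0067,0,0.04],[-1,0.0002,-0.0067,0,0.04]]]' 45 >/dev/null; python3 -c "
from h import *;rep()"
python3 -m jog '[[[-1,0,-0.0035,0,0.02],[-1,0.0002,-0.007,0,0.04],[-1,0.0002,-0.007,0,0.04]]]' 45 >/dev/null; python3 -c "
from h import *;rep()"
python3 -m jog '[[[-1,0,-0.0035,0,0.02],[-1,0.0002,-0.007,0,0.04],[-1,0.0002,-0.007,0,0.04]]]' 45 >/dev/null; python3 -c "
from h import *;rep()"
```

```text
t 9.40 th 0.2888 along 0.1742 lat -0.0004 z 0.1013 F along 5.6 F lat -1.8 Fz -2.7 T [-0.68  0.99 -0.36] gf 45
t 9.65 th 0.2487 along 0.1742 lat -0.0001 z 0.1012 F along 4.9 F lat -2.0 Fz -2.5 T [-0.69  0.94 -0.29] gf 45
t 9.90 th 0.2087 along 0.1742 lat -0.0002 z 0.1012 F along 6.0 F lat -2.6 Fz -2.2 T [-0.69  1.01 -0.3 ] gf 45
t 10.15 th 0.1688 along 0.1741 lat -0.0004 z 0.1012 F along 5.1 F lat -1.2 Fz -2.6 T [-0.52  1.03 -0.23] gf 45
```

```bash
python3 -m jog '[[[-1,0,-0.0035,0,0.02],[-1,0.0003,-0.007,0,0.04],[-1,0.0003,-0.007,0,0.04]]]' 45 >/dev/null; python3 -c "
from h import *;rep()"
python3 -m jog '[[[-1,0,-0.0035,0,0.02],[-1,0.0003,-0.007,0,0.04],[-1,0.0003,-0.007,0,0.04]]]' 45 >/dev/null; python3 -c "
from h import *;rep()"
python3 -m jog '[[[-1,0,-0.0035,0,0.02],[-1,0.0003,-0.007,0,0.04],[-1,0.0003,-0.007,0,0.04]]]' 45 >/dev/null; python3 -c "
from h import *;rep()"
python3 -m jog '[[[-1,0,-0.0035,0,0.02],[-1,0.0003,-0.007,0,0.04],[-1,0.0003,-0.007,0,0.04]]]' 45 >/dev/null; python3 -c "
from h import *;rep()"
python3 -m jog '[[[-1,0,-0.0035,0,0.02],[-1,0.0003,-0.007,0,0.04],[-1,0.0003,-0.007,0,0.04]]]' 45 >/dev/null; python3 -c "
from h import *;rep()"
```

```text
t 10.40 th 0.1287 along 0.1740 lat -0.0004 z 0.1012 F along 4.5 F lat -2.4 Fz -2.8 T [-0.5   1.06 -0.27] gf 45
t 10.65 th 0.0887 along 0.1738 lat -0.0006 z 0.1012 F along 5.1 F lat -1.5 Fz -2.6 T [-0.36  1.07 -0.28] gf 45
t 10.90 th 0.0491 along 0.1728 lat -0.0009 z 0.1014 F along 0.5 F lat -0.5 Fz -3.0 T [-0.12  0.17 -0.05] gf 45
t 11.15 th 0.0101 along 0.1711 lat -0.0016 z 0.1021 F along 0.0 F lat 0.2 Fz -1.9 T [ 0.02  0.19 -0.01] gf 45
t 11.40 th -0.0299 along 0.1714 lat -0.0013 z 0.1019 F along 1.0 F lat -2.4 Fz -1.9 T [-0.27  0.17 -0.24] gf 45
```

The tip dropped into the socket near θ≈0.01–0.04, where force fell to zero and it went 3 mm deeper. I'll turn back there and push in.

```bash
python3 -m jog '[[[-1,0.0001,0.003,0,-0.02],[-1,0.0002,0.006,0,-0.04],[-1,0.0002,0.006,0,-0.04]]]' 45 >/dev/null; python3 -c "
from h import *;rep()"
python3 -m jog '[[[-1,0.001,0,0,0],[-1,0.002,0,0,0],[-1,0.002,0,0,0]]]' 45 >/dev/null; python3 -c "
from h import *;rep()"
python3 -m jog '[[[-1,0.001,0,0,0],[-1,0.002,0,0,0],[-1,0.002,0,0,0]]]' 45 >/dev/null; python3 -c "
from h import *;rep()"
```

```text
t 11.65 th 0.0115 along 0.1712 lat -0.0018 z 0.1019 F along -0.4 F lat 0.0 Fz -1.3 T [0.02 0.2  0.02] gf 45
t 11.90 th 0.0096 along 0.1694 lat -0.0019 z 0.1018 F along 1.1 F lat -1.5 Fz -1.7 T [-0.18  0.19 -0.11] gf 45
t 12.15 th 0.0097 along 0.1676 lat -0.0018 z 0.1017 F along 1.4 F lat -2.0 Fz -2.3 T [-0.23  0.36 -0.2 ] gf 45
```

```bash
python3 -m jog '[[[-1,0.001,0.0005,0,0],[-1,0.003,0.0005,0,0],[-1,0.003,0.0005,0,0]]]' 45 >/dev/null; python3 -c "
from h import *;rep()"
python3 -m jog '[[[-1,0.0015,0,0,0],[-1,0.003,0,0,0],[-1,0.003,0,0,0]]]' 45 >/dev/null; python3 -c "
from h import *;rep()"
```

```text
t 12.40 th 0.0097 along 0.1639 lat -0.0014 z 0.1018 F along -0.8 F lat -1.5 Fz -3.4 T [-0.18  0.12 -0.12] gf 45
t 12.65 th 0.0097 along 0.1612 lat -0.0014 z 0.1018 F along 0.1 F lat -1.2 Fz -2.3 T [-0.2   0.2  -0.14] gf 45
```

```bash
python3 -m jog '[[[-1,0.0015,0.0003,0,0],[-1,0.003,0.0003,0,0],[-1,0.0045,0.0003,0,0],[-1,0.0045,0.0003,0,0]]]' 45 >/dev/null; python3 -c "
from h import *;rep()"
python3 -m jog '[[[-1,0.0015,0,0,0],[-1,0.003,0,0,0],[-1,0.004,0,0,0],[-1,0.004,0,0,0]]]' 45 >/dev/null; python3 -c "
from h import *;rep()"
python3 -m jog '[[[-1,0.0015,0,0,0],[-1,0.003,0,0,0],[-1,0.003,0,0,0]]]' 45 >/dev/null; python3 -c "
from h import *;rep()"
```

```text
t 12.98 th 0.0097 along 0.1566 lat -0.0011 z 0.1018 F along -0.5 F lat -0.7 Fz -2.1 T [-0.15  0.18 -0.09] gf 45
t 13.32 th 0.0097 along 0.1528 lat -0.0011 z 0.1017 F along 0.0 F lat -1.2 Fz -1.8 T [-0.22  0.22 -0.14] gf 45
t 13.57 th 0.0097 along 0.1498 lat -0.0011 z 0.1018 F along 0.6 F lat -1.3 Fz -2.9 T [-0.27  0.28 -0.21] gf 45
```

```bash
python3 -m jog '[[[-1,0.0015,0,0,0],[-1,0.003,0,0,0],[-1,0.003,0,0,0]]]' 45 >/dev/null; python3 -c "
from h import *;rep()"
python3 -m jog '[[[-1,0.001,0,0,0],[-1,0.002,0,0,0],[-1,0.002,0,0,0]]]' 45 >/dev/null; python3 -c "
from h import *;rep()"
```

```text
t 13.82 th 0.0097 along 0.1469 lat -0.0011 z 0.1017 F along 0.5 F lat -1.9 Fz -2.4 T [-0.27  0.34 -0.23] gf 45
t 14.07 th 0.0099 along 0.1468 lat -0.0011 z 0.1013 F along 7.8 F lat -2.6 Fz 0.4 T [-0.35  1.21 -0.25] gf 45
```

The shoulder is home: along is 0.1468, which equals the contact value minus 27 mm, and it pushes back with 8 N. Now the swing.

```bash
sed -i 's/^C=.*/C=np.array([.6847,.1866]);YA=.006/' h.py; python3 -c "
from h import *;rep()"
python3 -m jog '[[[-1,0,-0.0029,0,0.02],[-1,0.0001,-0.0057,0,0.04],[-1,0.0003,-0.0086,0,0.06],[-1,0.0005,-0.0115,0,0.08],[-1,0.0007,-0.0143,0,0.1]]]' 45 >/dev/null; python3 -c "
from h import *;rep()"
python3 -m jog '[[[-1,0,-0.0029,0,0.02],[-1,0.0001,-0.0057,0,0.04],[-1,0.0003,-0.0086,0,0.06],[-1,0.0005,-0.0115,0,0.08],[-1,0.0007,-0.0143,0,0.1]]]' 45 >/dev/null; python3 -c "
from h import *;rep()"
```

```text
t 14.07 th 0.0099 along 0.1435 lat 0.0000 z 0.1013 F along 7.8 F lat -2.6 Fz 0.4 T [-0.35  1.21 -0.25] gf 45
t 14.48 th -0.0921 along 0.1434 lat 0.0015 z 0.1012 F along 4.6 F lat -10.1 Fz -0.3 T [-1.44  1.06 -0.78] gf 45
t 14.90 th -0.1922 along 0.1432 lat 0.0017 z 0.1012 F along 4.0 F lat -8.2 Fz -0.1 T [-1.37  1.05 -0.68] gf 45
```

```bash
python3 -m jog '[[[-1,0,-0.0029,0,0.02],[-1,0.0001,-0.0057,0,0.04],[-1,0.0003,-0.0086,0,0.06],[-1,0.0005,-0.0115,0,0.08],[-1,0.0008,-0.0143,0,0.1]]]' 45 >/dev/null; python3 -c "
from h import *;rep()"
python3 -m jog '[[[-1,0,-0.0029,0,0.02],[-1,0.0001,-0.0057,0,0.04],[-1,0.0003,-0.0086,0,0.06],[-1,0.0005,-0.0115,0,0.08],[-1,0.0009,-0.0143,0,0.1]]]' 45 >/dev/null; python3 -c "
from h import *;rep()"
python3 -m jog '[[[-1,0,-0.0029,0,0.02],[-1,0.0001,-0.0057,0,0.04],[-1,0.0003,-0.0086,0,0.06],[-1,0.0005,-0.0115,0,0.08],[-1,0.0009,-0.0143,0,0.1]]]' 45 >/dev/null; python3 -c "
from h import *;rep()"
```

```text
t 15.32 th -0.2923 along 0.1429 lat 0.0016 z 0.1012 F along 4.2 F lat -8.7 Fz -0.3 T [-1.25  1.03 -0.73] gf 45
t 15.73 th -0.3922 along 0.1426 lat 0.0014 z 0.1012 F along 3.3 F lat -8.8 Fz -0.7 T [-1.15  1.06 -0.71] gf 45
t 16.15 th -0.4922 along 0.1424 lat 0.0013 z 0.1011 F along 3.0 F lat -8.4 Fz -0.7 T [-1.02  1.13 -0.65] gf 45
```

```bash
python3 -m jog '[[[-1,0.0004,-0.0029,0,0.02],[-1,0.0008,-0.0057,0,0.04],[-1,0.0011,-0.0086,0,0.06],[-1,0.0014,-0.0115,0,0.08],[-1,0.0017,-0.0143,0,0.1]]]' 45 >/dev/null; python3 -c "
from h import *;rep()"
python3 -m jog '[[[-1,0,-0.0029,0,0.02],[-1,0.0001,-0.0057,0,0.04],[-1,0.0003,-0.0086,0,0.06],[-1,0.0005,-0.0115,0,0.08],[-1,0.0009,-0.0143,0,0.1]]]' 45 >/dev/null; python3 -c "
from h import *;rep()"
```

```text
t 16.57 th -0.5920 along 0.1422 lat 0.0010 z 0.1010 F along 4.4 F lat -9.7 Fz 0.2 T [-0.67  1.44 -0.63] gf 45
t 16.98 th -0.6918 along 0.1421 lat 0.0007 z 0.1010 F along 5.0 F lat -7.5 Fz -0.5 T [-0.57  1.51 -0.63] gf 45
```

```bash
python3 -m jog '[[[-1,0,-0.0029,0,0.02],[-1,0.0001,-0.0057,0,0.04],[-1,0.0003,-0.0086,0,0.06],[-1,0.0003,-0.0086,0,0.06]]]' 45 >/dev/null; python3 -c "
from h import *;rep()"
python3 -m jog '[[[-1,0,-0.0029,0,0.02],[-1,0.0001,-0.0057,0,0.04],[-1,0.0001,-0.0057,0,0.04]]]' 45 >/dev/null; python3 -c "
from h import *;rep()"
```

```text
t 17.32 th -0.7519 along 0.1420 lat 0.0002 z 0.1010 F along 4.1 F lat -9.3 Fz 0.5 T [-0.5   1.39 -0.74] gf 45
t 17.57 th -0.7918 along 0.1420 lat 0.0002 z 0.1010 F along 3.7 F lat -9.1 Fz 0.1 T [-0.54  1.38 -0.68] gf 45
```

```bash
python3 -m jog '[[[-1,0,-0.0029,0,0.02],[-1,0,-0.0029,0,0.02]]]' 45 >/dev/null; python3 -c "
from h import *;rep()"
python3 -m jog '[[[-1,0,-0.002,0,0.01],[-1,0,-0.002,0,0.01]]]' 45 >/dev/null; python3 -c "
from h import *;rep()"
```

```text
t 17.73 th -0.8117 along 0.1420 lat 0.0001 z 0.1010 F along 3.5 F lat -7.6 Fz 0.7 T [-0.52  1.4  -0.67] gf 45
t 17.90 th -0.8214 along 0.1420 lat -0.0003 z 0.1010 F along 2.6 F lat -8.4 Fz 0.4 T [-0.57  1.37 -0.71] gf 45
```

```bash
python3 -m jog '[[[-1,0.0002,-0.003,0,0.01],[-1,0.0002,-0.003,0,0.01]]]' 45 >/dev/null; python3 -c "
from h import *;rep()"
python3 -m jog '[[[-1,0.0002,-0.003,0,0.01],[-1,0.0002,-0.003,0,0.01]]]' 45 >/dev/null; python3 -c "
from h import *;rep()
for n in('top','side'): cv2.imwrite(f'pics/{n}4.png',robot.read_camera(n)[...,::-1])
a=cv2.imread('pics/top4.png');cv2.imwrite('pics/c4.png',cv2.resize(a[45:245,90:290],None,fx=3,fy=3,interpolation=2))"
```

```text
t 18.07 th -0.8318 along 0.1419 lat -0.0016 z 0.1009 F along 3.1 F lat -10.2 Fz 0.4 T [-0.61  1.6  -0.88] gf 46
t 18.23 th -0.8420 along 0.1419 lat -0.0028 z 0.1007 F along 3.7 F lat -11.0 Fz -0.1 T [-0.67  1.75 -1.05] gf 46
```

View pics/c4.png

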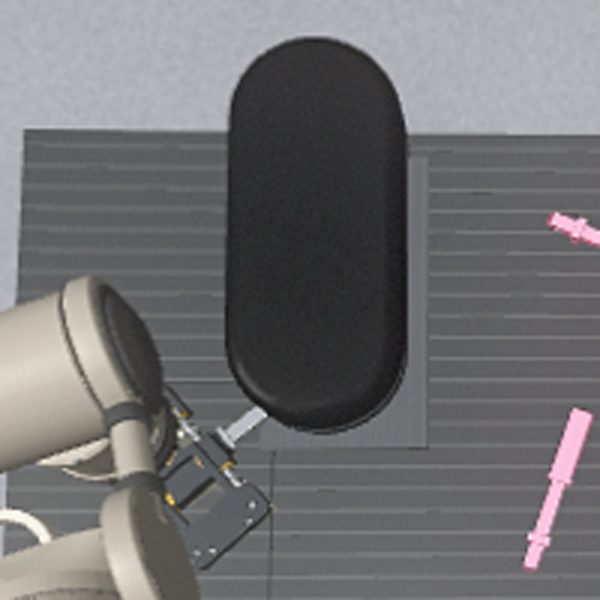

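```bash
python3 - <<'E'
from h import *
A,B=[cv2.imread(f"pics/top{i}.png") for i in(0,4)]
def edge(prof,lo,sgn):
    d=sgn*np.gradient(prof);i=int(d[2:-2].argmax())+2
    a,b,c=d[i-1:i+2];return lo+i+0.5*(a-c)/(a-2*b+c+1e-9)
G=[cv2.GaussianBlur(i,(3,3),0).astype(float).mean(2) for i in(A,B)]
for nm,f in dict(padLfar=lambda g:[edge(g[v,156:180],156,-1) for v in range(88,110)],padLnear=lambda g:[edge(g[v,156:180],156,-1) for v in range(130,155)],
 padRfar=lambda g:[edge(g[v,218:232],218,1) for v in range(98,115)],padRnear=lambda g:[edge(g[v,218:232],218,1) for v in range(135,150)],
 far=lambda g:[edge(g[50:66,u],50,-1) for u in range(188,204)],
 plRfar=lambda g:[edge(g[v,228:238],228,-1) for v in range(102,125)],plRnear=lambda g:[edge(g[v,228:238],228,-1) for v in range(160,185)],
 plF=lambda g:[edge(g[188:200,u],188,-1) for u in range(195,230)]).items(): print(nm,[round(float(np.median(f(g))),2) for g in G])
E
```

```text
padLfar [165.27, 165.24]
padLnear [164.5, 164.48]
padRfar [225.2, 225.21]
padRnear [225.32, 225.31]
far [57.07, 57.07]
plRfar [232.15, 232.16]
plRnear [231.53, 231.56]
plF [193.32, 193.33]
```

The armrest hasn't moved, as all its edges are unchanged. Next I check the bar's real angle in the picture.

```bash
python3 - <<'E'
from h import *
B=cv2.imread("pics/top4.png");g=B.min(2)
u0,v0,u1,v1=163,177,180,195
sub=g[v0:v1,u0:u1];print(sub)
vv,uu=np.nonzero(sub>150);w=ray("top",np.c_[uu+u0,vv+v0],.106)[:,:2]
vx,vy,x,y=cv2.fitLine(w.astype(np.float32),2,0,.01,.01).ravel();print(len(w),np.arctan(vy/vx),(x,y),w.min(0),w.max(0))
p=C-[x,y];print("bearing",np.arctan2(p[1],p[0]))
E
```

```text
[[ 95  92  94  91  93  94  92  93  96  76  31  33  38  56  70  82  72]
 [115 114 114 113 113 114 115 114 114 114  69  29  31  31  48  66  74]
 [101 102  99 102 101 101 101 101 100 103 102  75  28  27  32  43  54]
 [ 98  96  95  95  97  96  96  97  95  92  92  96 133  65  29  29  37]
 [ 95  95  96  95  96  95  96  95  92  89  99 173 195 193 112  30  33]
 [ 97  97  96  96  95  94  96  93  97 153 191 187 188 190 192 113  21]
 [ 96  97  96  94  94  94  92  97 150 191 186 185 186 188 197 226  50]
 [ 96  95  96  95  94  91  98 151 191 186 185 186 189 191 150 108  99]
 [109 108 107 105 103 110 172 188 187 186 187 190 193 150  94 100 111]
 [107 107 105 112 162 191 188 185 187 186 192 197 129  94  98 110 113]
 [144  87  97 152 191 187 186 186 187 193 216  81  93 100 110 109 110]
 [196 141 151 190 187 187 188 187 190 149 106  89  93 104 110 110 112]
 [179 194 170 189 187 187 190 193 147  97  93  94  94 103 111 111 110]
 [107 200 191 146 189 193 196  98  95  96  94  95  93 104 112 111 110]
 [ 81 155 200 172 169 172  83  91  94  94  96  97  94 102 112 110 112]
 [ 55  86 156 195 166  96  98 101 102 102 103 101 101 110 110 111 110]
 [ 42  53  86 154 199 119 104 115 114 114 113 115 114 109 111 110 113]
 [ 71  46  56  63 124 100  96  95  98  96  97  96  96 102 107 106 107]]
77 -0.88040537 (np.float32(0.62570786), np.float32(0.25312757)) [0.60938613 0.23371184] [0.63989143 0.27061046]
bearing -0.8453601123615029
```

The bar reads -0.85 to -0.88 rad and the resistance is now above 1.5 N m, so the clamp is at its stop with the bar's play taken up. The grip front sits about 0.106 m from the centre, so the lever is home. I'll ease off sideways, release and lift clear.

```bash
python3 -m jog '[[[-1,0,0.0015,0,0],[-1,0,0.002,0,0],[-1,0,0.002,0,0]]]' 20 >/dev/null; python3 -c "
from h import *;rep()"
python3 -m jog '[[[0.2,0,0,0,0],[0.2,0,0,0,0],[0.2,0,0,0,0],[0.2,0,0,0,0],[0.2,0,0,0,0]]]' 20
python3 -m jog '[[[0.2,0,0,0,0],[0.2,0,0,0,0],[0.2,0,0,-0.01,0],[0.2,0,0,-0.03,0],[0.2,0,0,-0.06,0]]]' 20
python3 -m jog '[[[0.2,-0.02,0,-0.03,0],[0.2,-0.04,0,-0.06,0],[0.2,-0.06,0,-0.09,0],[0.2,-0.09,0,-0.1,0],[0.2,-0.12,0,-0.1,0]]]' 20
python3 - <<'E'
from h import *
rep()
a=robot.read_camera("top")[45:245,90:290,::-1];b=robot.read_camera("side")[120:270,180:330,::-1]
cv2.imwrite("pics/c5.png",np.hstack([cv2.resize(a,(400,400),interpolation=2),cv2.resize(b,(400,400),interpolation=2)]))
E
```

```text
t 18.58 th -0.8396 along 0.1418 lat -0.0033 z 0.1016 F along 3.9 F lat -2.8 Fz -1.4 T [ 0.4   0.93 -0.08] gf 20
time: 19.0
tool_pos: [0.5934, 0.293, 0.1022]
tool_rot: [-3.14, -0.001, -0.834]
contact_force: [0.7, -0.3, 0.4]
opening: 0.0489
grip_force: 0.0
time: 19.42
tool_pos: [0.5915, 0.2924, 0.1603]
tool_rot: [3.137, 0.002, -0.834]
contact_force: [1.1, 0.5, 0.3]
opening: 0.0548
grip_force: 0.0
time: 19.83
tool_pos: [0.513, 0.383, 0.267]
tool_rot: [-3.133, -0.002, -0.835]
contact_force: [-0.4, 0.4, -0.9]
opening: 0.0555
grip_force: 0.0
t 19.83 th -0.8414 along 0.2608 lat -0.0044 z 0.2670 F along 0.6 F lat 0.0 Fz -0.9 T [0.12 0.02 0.  ] gf 0
```

View pics/c5.png

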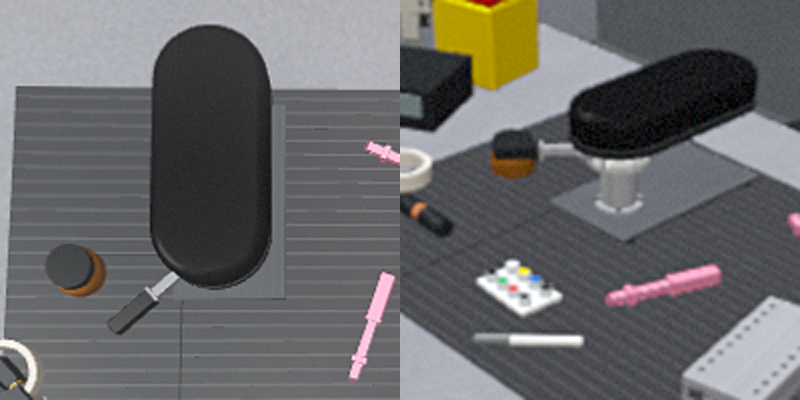

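The lever sits in the ring at about 45°, clear of the gripper, and nothing else has moved. The last check before handing in is its insertion depth, from the grip's far end at pixel ≈(147.2,210).

```bash
python3 - <<'E'
from h import *
p=ray("top",[[147.2,210]],.105)[0][:2];g=ray("top",[[166,189.0]],.108)[0][:2]
for c in ([.6847,.1866],[.688,.1855]): print(np.linalg.norm(p-c)," want .176;",np.linalg.norm(g-c),"want .106", np.arctan2(*(np.array(c)-p)[::-1]))
E
```

```text
0.1693297735716076  want .176; 0.100331552428008 want .106 -0.8007799830351251
0.17242420222253999  want .176; 0.10333495257829209 want .106 -0.7914812356454215
```

Both readings say the lever is fully in, about 0.80 rad clockwise. I'm handing in.

```bash
python3 -m jog '[[[0.2,0,0,0,0],[0.2,0,0,0,0]]]' >/dev/null; python3 -c "
from cell import robot;print(robot.hand_in())"
```

```text
the job is handed in; nothing more can be done
None
```

I handed the job in at about 20 s of robot time: the lever is home in its socket, swung about 0.80 rad clockwise to the stop and released. The armrest showed no movement in the pictures before release, and nothing else in the working area looked disturbed; the hand-in gave no verdict.

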